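# Slide the tall spray can home into the rack's free bay

## Robot

A 7-joint arm with a two-finger parallel gripper is mounted at the origin on the work surface. World frame = base frame: x ahead of the robot, y to its left, z up, the work surface at z = 0. Lengths are in m, angles in rad, forces in N, time in s.
With the tool pointing down it reaches from about 0.425 to 0.925 m from the base axis. Payload 6.8 kg.
Tool frame: the origin (TCP) lies at the very end of the fingers, on their centre line; the grasp point (between the pads) lies 19 mm behind it; z points along the fingers, y is the line along which they close (so a half turn about z gives the same grasp; the last joint's range is limited). The gripper opens to 85 mm and grips with 20 to 120 N. Pads are 22 mm wide; open, the fingers measure 114 mm over their backs; the gripper's body (76 mm by 85 mm) begins 54 mm behind the grasp point. The pads swing forward as they close: fully open they stand 13 mm farther back than shut.
Start: joints at [-0.108, 0.477, 0.022, 1.555, -0.011, 1.109, -0.083], TCP at [0.675, 0, 0.231] pointing down, gripper open.
Joint ranges: [-2.96, 2.96], [-0.34, 2.1], [-1.41, 1.46], [0.24, 2.44], [-1.37, 4.51], [0.17, 1.92], [-2.96, 2.96]. Speed limits (rad/s): [2.39, 2.39, 3.14, 3.14, 3.14, 3.14, 3.14].

## Interface

Orientations are given as a rotation vector (axis times angle).
In Python, from bench import get_obs, viewer, r gives the robot as it stands. The module is installed in compiled form; this text tells all that it offers.
- The arm moves only by the tool play_rows, never from a script. Its argument "commands" is a list that holds one entry, the list of rows, each a list of 5 numbers: the gripper's target within -1 to 1 (shut at 1, half-way at 0, fully open at -1), then the shift along the tool's x, y, z scaled (see below), then the turn about the tool's z scaled (see below). A call has 1 to 12 rows; each row is the pose to reach, as a shift and turn from the pose commanded when the call began, along the tool's axes at that moment; what a row does not reach only later rows make up. The controller multiplies each number of a shift by 0.2 m and each number of a turn by pi/2 rad. A row lasts 1/12 s, in which the tool goes at most 41.7 mm and 7.16 degrees, less where a joint would pass 70% of its speed; a pose out of reach is approached as far as the arm can. A call with a number of a shift or a turn outside -1 to 1 is refused whole. A call with a gripper value outside its range is refused whole. The fingers move at their own pace and stop on an object; "grip_force" is the grip in N (left out, the last holds). Time passes only in rows, so rows that repeat a pose let the fingers close. It gives the time, the measured TCP pose, the force, the opening and the grip force at its end, in the units of the state.
- get_obs(): the state, without advancing time (a new reading comes with each control period).
- viewer.grab_frame(name): name is "scene" or "side" or "wrist"; returns a dict with "pixels" (420x560x3 uint8, red, green, blue), "fovy" (degrees; the focal length in pixels is half the picture's height over the tangent of half this angle, whatever the lens; pixels are square), "cx", "cy" (the principal point, pixels), "distortion" ([k1, k2, p1, p2, k3] as OpenCV has them; the pictures are not rectified), "world_to_cam" (4x4, takes a point from world to camera coordinates); the wrist camera has in their place "hand_eye" (4x4, takes a point from camera to tool coordinates, whose origin is the TCP and whose axes are the flange's). Camera axes: x right, y up, looking along -z (the intrinsics and any distortion apply to the point x, -y, -z); pixel columns grow to the right and rows downward; lengths in m; the calibration is good to about 2 mm. A picture is of the moment at which its call begins: read the wrist's pose just before it. There is no depth.
- r.hand_in(): hands the job in; it is judged then, once.
Trained networks look in a picture, given as the dict that the camera call returned (one of the last four; its "shot" number tells which), for a name from the list of things; names that differ only in an ending like _2 or _b are one class to them, and where a whole thing is asked for, a point or a joint stands for the part that bears it (a point fixed in the world has none). Each returns a list of dicts, best first, with "score" (0 to 1); they miss things now and then, are a little off and sometimes report something else, mostly with a low value. They report only what shows in the picture. A call takes as long as a camera call.
- viewer.trace(picture, thing): "pixels" (420x560 bool, what is visible of it) and "rect" ([left, top, right, bottom] in pixels, round what is visible of it).
The state is a dict: "clock": time; "joints": joint angles; "qvel": joint speeds; "tau": joint torques, N m; "tcp_pos": TCP position; "orientation": TCP orientation; "contact_force": force on the tool from outside, world axes, zero at the start; "moment": the same for the moment, N m; "grip_width": finger opening in m; "gripper_force": force on a finger pad.
Only numpy, scipy, OpenCV 4.12 (cv2) and the standard library are available. Lean on these libraries where they do the work, as an engineer would, in place of code of your own. Each camera call takes 0.05 s, during which the arm holds its last target. There are 200 camera calls.

## Task

On the bench a tall spray can has been left standing out in front of the low three-bay can rack. Push it low on its body so that it slides upright over the bench into the rack's one free bay, fully home against the back stop, and leave it standing there. Only push it: do not grip, lift or topple it, do not shove it hard against the rack, and leave everything else where it stands.

Things in the scene. Friction and masses are not known exactly. Their poses are not given: they have to be found in the camera images.
- can: Tall bare-metal spray can, the one outside the rack: straight cylinder 52 mm diameter up to 155 mm, then a narrower grey cap, 200 mm tall in all, 0.2 to 0.4 kg. Stands on the bench; origin at the centre of its underside, z up its axis. Friction on the bench is 0.5 to 0.7: pushed higher than about 35 mm above the bench it may tip over.
- rack: Low grey rack fixed to the bench, no floor: three bays 84 mm apart along its y, open at the top and on the -x side (towards the robot). Back stop 55 mm high, front face at x = +28 mm; four dividers 6 mm thick, 35 mm high, from x = -24 to +28 mm; bays 78 mm wide inside. Origin on the bench, middle of the centre bay; x points to the back stop. Place and turn about the vertical vary.
- free_bay: Thin flat dark rubber disc, 60 mm diameter, flush with the bench: it marks the middle of the one bay that is free (any of the three). Same axes as the rack: +x points to the back stop. A can of 52 mm diameter that touches the back stop has its centre at x = +2 mm here.
- rinse_bottle: White capped bottle, 54 mm diameter, 170 mm tall, standing in one of the rack's bays, loose; origin at the centre of its underside. Leave alone.
- short_can: White spray can with a black cap, 45 mm diameter, 140 mm tall, standing in another of the rack's bays, loose; origin at the centre of its underside. Leave alone.
- pack: Battery pack of pink cells, 75 x 135 x 72 mm high, on the bench to the left, origin at the centre of its underside. Leave alone.
- meter: Yellow hand multimeter lying flat on the bench to the right, 170 x 80 x 44 mm high, origin at the centre of its underside. Leave alone.
- cell: Single pink battery cell standing on end left of the rack, 18 mm diameter, 65 mm tall, origin at the centre of its underside. Leave alone.
- flux_jar: Small amber jar standing right of the rack, 48 mm diameter, 45 mm tall, origin at the centre of its underside. Leave alone.
- driver: Screwdriver lying on the bench at the right, near the robot, about 200 mm long. Leave alone.

How it is judged:
By the outcome, as a careful person would: the job done as asked, in the order asked, and still so for the second after the job is handed in, with the robot touching nothing.
It also fails if it takes over 61 s, if anything falls off the work surface, if the arm or the gripper's body presses on something with over 40 N, if the wrist force passes 120 N, or if a joint passes its speed limit or range.

## Working session

There is one attempt and no reset: what is moved stays moved. The work goes in short steps, Python scripts to look and compute and a tool call to move; the robot and the scene stay as the last step left them, time stands still between calls to the robot, and variables do not carry over. Pictures are saved under pics/ and viewed, at most 10 in all, crops included, and the job is handed in when it is done.

Besides the shell and the picture viewer there is one more tool, called as name([rows], argument=value, ...), one row to a line, values as JSON. play_rows: Moves the arm, as the interface text tells. Shifts and turns lie within -1 to 1; 1 stands for 0.2 m of shift or pi/2 rad of turn. Its arguments: {"type":"object","properties":{"commands":{"type":"array","items":{"type":"array","items":{"type":"array","items":{"type":"number","minimum":-1,"maximum":1}}}},"grip_force":{"type":"number"}},"required":["commands"]}

```bash
mkdir -p pics
cat > h.py <<'E'
import numpy as np, cv2
from bench import get_obs, viewer, r
def K(d):
    f=d["pixels"].shape[0]/2/np.tan(np.radians(d["fovy"])/2)
    return np.array([[f,0,d["cx"]],[0,f,d["cy"]],[0,0,1]])
def ray(d,uv):
    p=cv2.undistortPoints(np.array(uv,float).reshape(-1,1,2),K(d),np.array(d["distortion"],float)).reshape(-1,2)
    c=np.c_[p[:,0],-p[:,1],-np.ones(len(p))]
    T=np.linalg.inv(d["world_to_cam"]); return T[:3,3],c@T[:3,:3].T
def onz(d,uv,z):
    o,v=ray(d,uv); return o+v*((z-o[2])/v[:,2])[:,None]
def proj(d,P):
    P=np.atleast_2d(P); W=np.array(d["world_to_cam"]); c=P@W[:3,:3].T+W[:3,3]
    c=c*[1,-1,-1]
    return cv2.projectPoints(c,np.zeros(3),np.zeros(3),K(d),np.array(d["distortion"],float))[0].reshape(-1,2)
E
python3 - <<'E'
from h import *
o=get_obs(); print(o["tcp_pos"],o["orientation"],o["clock"])
for n in ("scene","side"):
    d=viewer.grab_frame(n); cv2.imwrite(f"pics/{n}0.png",d["pixels"][:,:,::-1])
    print(n,np.round(np.linalg.inv(d["world_to_cam"])[:3,3],3),d["fovy"],d["distortion"])
    for t in ("can","rack","free_bay","rinse_bottle","short_can","cell","flux_jar","pack","meter","driver"):
        for q in viewer.trace(d,t)[:2]:
            m=q["pixels"]; ys,xs=np.nonzero(m)
            print(t,round(q["score"],2),np.round(q["rect"]),m.sum(),"cen@z0",np.round(onz(d,[xs.mean(),ys.mean()],0)[0,:2],3),"bot@z0",np.round(onz(d,[(q["rect"][0]+q["rect"][2])/2,q["rect"][3]],0)[0,:2],3))
E
```

```text
[ 6.74410017e-01 -5.29495137e-06  2.30344728e-01] [-2.22049081e+00 -2.22073699e+00  2.15420564e-03] 0.0
scene [1.096 0.73  0.991] 43.05790736108274 [0.03732071 0.         0.         0.         0.        ]
can 0.91 [285. 171. 310. 238.] 1446 cen@z0 [ 0.458 -0.069] bot@z0 [0.525 0.029]
rack 0.89 [207. 229. 290. 316.] 1406 cen@z0 [0.697 0.057] bot@z0 [0.751 0.154]
rack 0.23 [257. 286. 284. 299.] 237 cen@z0 [0.676 0.127] bot@z0 [0.687 0.146]
free_bay 0.51 [260. 286. 284. 299.] 207 cen@z0 [0.675 0.126] bot@z0 [0.684 0.146]
rinse_bottle 0.98 [216. 193. 238. 249.] 961 cen@z0 [ 0.645 -0.109] bot@z0 [ 0.691 -0.039]
short_can 0.68 [235. 225. 258. 276.] 836 cen@z0 [ 0.651 -0.007] bot@z0 [0.697 0.059]
cell 0.53 [315. 315. 324. 342.] 204 cen@z0 [0.641 0.268] bot@z0 [0.663 0.293]
cell 0.29 [361. 288. 438. 361.] 3339 cen@z0 [0.496 0.352] bot@z0 [0.554 0.419]
flux_jar 0.75 [192. 164. 207. 188.] 299 cen@z0 [ 0.62  -0.319] bot@z0 [ 0.641 -0.271]
pack 0.61 [359. 287. 438. 362.] 3528 cen@z0 [0.496 0.352] bot@z0 [0.559 0.421]
meter 0.46 [207. 128. 256. 153.] 185 cen@z0 [ 0.471 -0.416] bot@z0 [ 0.484 -0.354]
side [ 0.083 -1.02   1.07 ] 48.69367527129002 [-0.13513127  0.          0.          0.          0.        ]
can 0.75 [263. 150. 281. 206.] 831 cen@z0 [0.569 0.115] bot@z0 [ 0.51  -0.022]
rack 0.56 [289. 148. 335. 203.] 391 cen@z0 [0.709 0.054] bot@z0 [ 0.637 -0.062]
rinse_bottle 0.61 [313. 150. 333. 199.] 597 cen@z0 [0.73  0.036] bot@z0 [ 0.678 -0.061]
short_can 0.69 [303. 148. 319. 183.] 394 cen@z0 [0.726 0.12 ] bot@z0 [0.679 0.026]
cell 0.34 [302. 145. 316. 186.] 397 cen@z0 [0.728 0.123] bot@z0 [0.668 0.016]
flux_jar 0.59 [340. 239. 355. 257.] 259 cen@z0 [ 0.642 -0.276] bot@z0 [ 0.626 -0.312]
meter 0.79 [272. 275. 337. 304.] 1864 cen@z0 [ 0.46 -0.36] bot@z0 [ 0.435 -0.404]
driver 0.63 [276. 308. 293. 376.] 497 cen@z0 [ 0.321 -0.513] bot@z0 [ 0.297 -0.569]
```

View pics/scene0.png

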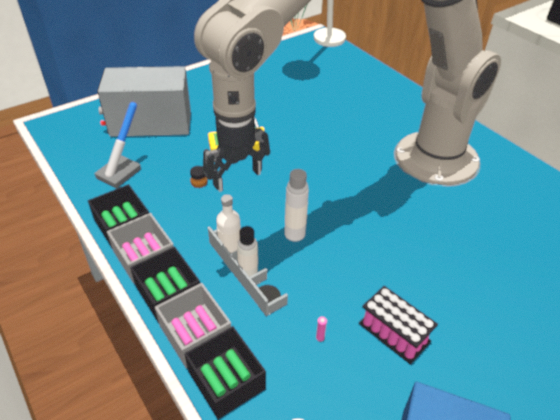

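View pics/side0.png

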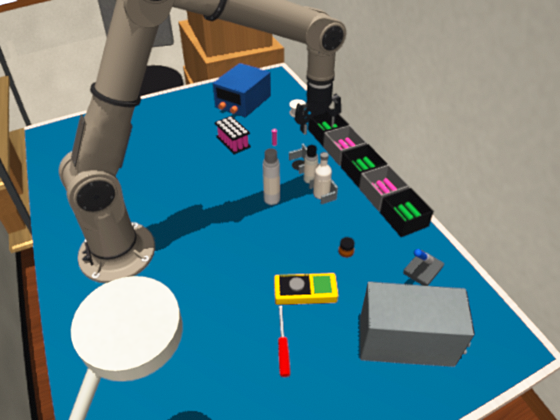

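The scene picture shows the can at about (296,237) at its base. The free bay is the rack's left (+y) bay, with the dark disc near (270,292). Next I'll fit the poses.

```bash
cat >> h.py <<'E'
from scipy.optimize import minimize
t=np.linspace(0,2*np.pi,40,endpoint=False); ci=np.c_[np.cos(t),np.sin(t),0*t]
def sil(d,parts,x,y):
    m=np.zeros((1680,2240),np.uint8)
    for r0,z0,r1,z1 in parts:
        P=np.r_[ci*r0+[x,y,z0],ci*r1+[x,y,z1]]
        h=cv2.convexHull(((proj(d,P)+.5)*4).astype(np.float32)); cv2.fillConvexPoly(m,h.astype(np.int32),1)
    return cv2.resize(m.astype(np.float32),(560,420),interpolation=cv2.INTER_AREA)
CAN=[(.026,0,.026,.155),(.026,.155,.018,.16),(.018,.16,.018,.2)]
def fit(views,parts,x0):
    def c(p):
        s=0
        for d,m in views:
            a=sil(d,parts,*p); s+=1-np.minimum(a,m).sum()/np.maximum(a,m).sum()
        return s
    q=minimize(c,x0,method="Nelder-Mead",options=dict(initial_simplex=np.array(x0)+[[0,0],[.015,0],[0,.015]],xatol=2e-4,fatol=1e-4))
    return q.x,q.fun
E
python3 - <<'E'
from h import *
D={n:viewer.grab_frame(n) for n in ("scene","side","wrist")}
M={n:viewer.trace(D[n],"can")[0]["pixels"].astype(np.float32) for n in ("scene","side")}
for s in (["scene"],["side"],["scene","side"]): print("can",s,fit([(D[n],M[n]) for n in s],CAN,[.51,0.0]))
m=viewer.trace(D["scene"],"free_bay")[0]["pixels"].astype(np.float32)
print("bay",fit([(D["scene"],m)],[(.03,0,.03,.0001)],[.675,.127]))
for t_,p in (("rinse_bottle",[(.027,0,.027,.12)]),("short_can",[(.0225,0,.0225,.11)])):
    mm=viewer.trace(D["scene"],t_)[0]["pixels"].astype(np.float32); print(t_,fit([(D["scene"],mm)],[(p[0][0],0,p[0][0],.11),(.012,.11,.012,.17 if t_[0]=="r" else .14)],[.67,-.02 if t_[0]=="r" else .05]))
c=D["scene"]["pixels"][215:325,190:330,::-1]; s=D["side"]["pixels"][130:220,255:355,::-1]
a=cv2.resize(c,(763,600),interpolation=cv2.INTER_CUBIC); cv2.imwrite("pics/c_scene.png",a)
cv2.imwrite("pics/c_side.png",cv2.resize(s,(660,594),interpolation=cv2.INTER_CUBIC))
cv2.imwrite("pics/wrist0.png",D["wrist"]["pixels"][:,:,::-1]); print(D["wrist"]["hand_eye"],D["wrist"]["fovy"])
E
```

```text
can ['scene'] (array([0.5205349 , 0.00868936]), np.float64(0.07420939207077026))
can ['side'] (array([0.51, 0.  ]), np.float64(1.0))
can ['scene', 'side'] (array([0.5205349 , 0.00868936]), np.float64(1.074209451675415))Traceback (most recent call last):
  File "<stdin>", line 5, in <module>
IndexError: list index out of range
```

```bash
cat >> h.py <<'E'
def tr(d,n):
    q=viewer.trace(d,n); return q[0]["pixels"].astype(np.float32) if q else None
def racksil(d,x,y,a,T=.006,z0=0):
    m=np.zeros((1680,2240),np.uint8)
    B=[(.028,.028+T,-.129,.129,.055)]+[(-.024,.028,c-.003,c+.003,.035) for c in (-.126,-.042,.042,.126)]
    for x0,x1,y0,y1,z in B:
        P=np.array([[i,j,k] for i in(x0,x1) for j in(y0,y1) for k in(0,z)])
        R=np.array([[np.cos(a),-np.sin(a),0],[np.sin(a),np.cos(a),0],[0,0,1]])
        h=cv2.convexHull(((proj(d,P@R.T+[x,y,0])+.5)*4).astype(np.float32)); cv2.fillConvexPoly(m,h.astype(np.int32),1)
    return cv2.resize(m.astype(np.float32),(560,420),interpolation=cv2.INTER_AREA)
E
python3 - <<'E'
from h import *
d=viewer.grab_frame("scene"); M={n:tr(d,n) for n in ("can","rack","free_bay","rinse_bottle","short_can")}
print({k:None if v is None else v.sum() for k,v in M.items()})
if M["can"] is not None: print("can",fit([(d,M["can"])],CAN,[.52,.008]))
if M["free_bay"] is not None: print("bay",fit([(d,M["free_bay"])],[(.03,0,.03,.0001)],[.675,.127]))
if M["rack"] is not None:
    ig=np.zeros((420,560),bool)
    for n in ("rinse_bottle","short_can","free_bay"):
        if M[n] is not None: ig|=cv2.dilate(M[n],np.ones((3,3)))>0
    def c(p):
        a=racksil(d,*p); a=np.where(ig,0,a); m=np.where(ig,0,M["rack"]); return 1-np.minimum(a,m).sum()/np.maximum(a,m).sum()
    for a0 in (-.2,0,.2):
        x0=np.array([.69-.084*np.sin(-a0)*0,.045,a0]); q=minimize(c,x0,method="Nelder-Mead",options=dict(initial_simplex=x0+np.array([[0,0,0],[.02,0,0],[0,.02,0],[0,0,.15]])))
        x,y,a=q.x; print("rack",np.round(q.x,4),q.fun,"leftbay",x-.084*np.sin(a),y+.084*np.cos(a))
s=viewer.grab_frame("side"); 
for k in range(3):
    for q in viewer.trace(s,"can"): print("side can",q["score"],q["rect"])
    s=viewer.grab_frame("side")
w=viewer.grab_frame("wrist"); print(np.round(w["hand_eye"],3),w["fovy"])
cv2.imwrite("pics/c_scene.png",cv2.resize(d["pixels"][215:325,190:330,::-1],(763,600),interpolation=cv2.INTER_CUBIC))
cv2.imwrite("pics/wrist0.png",w["pixels"][:,:,::-1])
E
```

```text
{'can': np.float32(1329.0), 'rack': np.float32(1377.0), 'free_bay': np.float32(275.0), 'rinse_bottle': np.float32(964.0), 'short_can': np.float32(775.0)}
can (array([0.52112136, 0.00930371]), np.float64(0.07751971483230591))
bay (array([0.67467196, 0.12433067]), np.float64(0.3815882205963135))
rack [ 0.6835  0.0456 -0.0238] 0.06357812881469727 leftbay 0.6855394676248077 0.12960748983832326
rack [ 0.6835  0.0457 -0.0236] 0.06349056959152222 leftbay 0.6854996034956908 0.12965135991587728
rack [ 0.6836  0.0457 -0.0237] 0.06357812881469727 leftbay 0.6855491363841941 0.1296279873876489
side can 0.94 [264.1, 149.3, 278.7, 206.2]
side can 0.85 [263.6, 148.3, 279.4, 205.8]
side can 0.74 [264.2, 150.5, 282.7, 205.9]
side can 0.47 [313.2, 150.9, 331.9, 200.9]
[[-0.     0.962  0.273  0.069]
 [ 1.     0.     0.    -0.   ]
 [-0.     0.273 -0.962 -0.143]
 [ 0.     0.     0.     1.   ]] 69.45755003059963
```

View pics/c_scene.png

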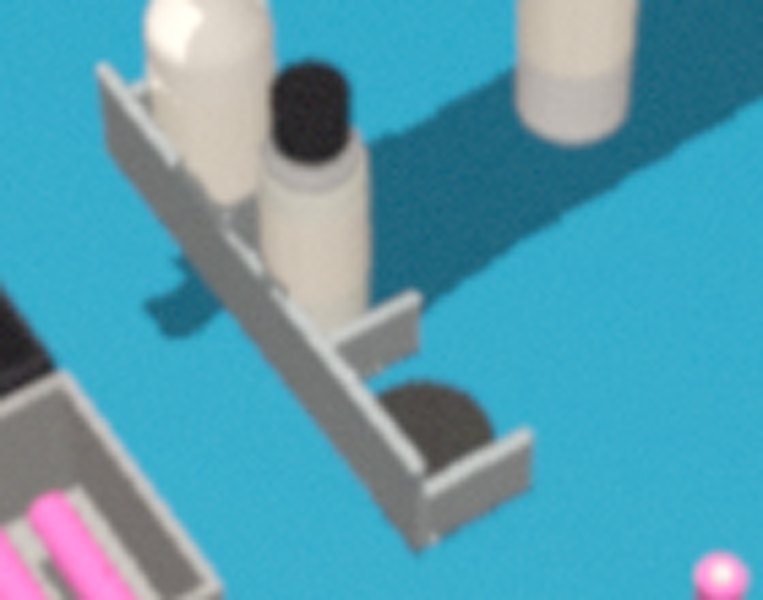

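View pics/wrist0.png

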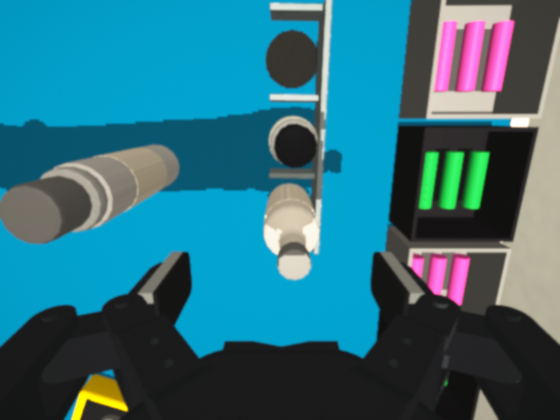

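The wrist view shows the disc at (291,58), the stop's edge along column ~320, divider tops at rows ~8/97/174, and the can leaning left from its base at (160,165). I'll measure from it using the hand-eye calibration.

```bash
cat >> h.py <<'E'
from scipy.spatial.transform import Rotation as Ro
def wrist():
    o=get_obs(); w=viewer.grab_frame("wrist"); T=np.eye(4); T[:3,:3]=Ro.from_rotvec(o["orientation"]).as_matrix(); T[:3,3]=o["tcp_pos"]
    w["world_to_cam"]=np.linalg.inv(T@np.array(w["hand_eye"])); return w
E
python3 - <<'E'
from h import *
w=wrist(); g=w["pixels"].astype(int)
m=tr(w,"can")
if m is not None: print("can",fit([(w,m)],CAN,[.52,.008]))
k=((g.max(2)<80)&(np.arange(420)[:,None]<95)&(np.arange(420)[:,None]>22)&(abs(np.arange(560)-291)<27)).astype(np.float32)
ys,xs=np.nonzero(k); print("disc",len(xs),xs.mean(),ys.mean(),onz(w,[xs.mean(),ys.mean()],0), fit([(w,k)],[(.03,0,.03,.0001)],[.675,.127]))
for uv,z in (((272,8),.035),((272,98),.035),((272,174),.035),((326,5),.055),((318,165),.055),((320,250),.055)): print(uv,np.round(onz(w,uv,z)[0],4))
m=tr(w,"rack")
for n,d in (("w",w),("s",viewer.grab_frame("scene"))):
  m=tr(d,"rack")
  if m is None: print(n,"none");continue
  ig=np.zeros((420,560),bool)
  for t_ in ("rinse_bottle","short_can","free_bay"):
    q=tr(d,t_); ig|=(cv2.dilate(q,np.ones((3,3)))>0) if q is not None else False
  def c(p):
    a=np.where(ig,0,racksil(d,*p)); b=np.where(ig,0,m); return 1-np.minimum(a,b).sum()/np.maximum(a,b).sum()
  x0=np.array([.683,.045,-.02]); q=minimize(c,x0,method="Nelder-Mead",options=dict(initial_simplex=x0+np.array([[0,0,0],[.02,0,0],[0,.02,0],[0,0,.1]])))
  x,y,a=q.x; print(n,"rack",np.round(q.x,4),q.fun,"leftbay",x-.084*np.sin(a),y+.084*np.cos(a))
E
```

```text
can (array([0.52 , 0.008]), np.float64(1.0))
disc 2288 292.26223776223776 59.09309440559441 [[0.68777375 0.13259114 0.        ]] (array([0.68793195, 0.13200745]), np.float64(0.07734060287475586))
(272, 8) [0.6662 0.1725 0.035 ]
(272, 98) [0.6655 0.089  0.035 ]
(272, 174) [0.6648 0.0076 0.035 ]
(326, 5) [0.7165 0.1688 0.055 ]
(318, 165) [0.7141 0.0209 0.055 ]
(320, 250) [ 0.7197 -0.0768  0.055 ]
w rack [ 0.6855  0.0478 -0.0121] 0.07913577556610107 leftbay 0.686485795519801 0.13181900096704258
s rack [ 0.6844  0.0455 -0.027 ] 0.06148809194564819 leftbay 0.6866728419453813 0.1294917680501941
```

play_rows([
  [[-1,-0.445,-1,0,-0.667],[-1,-0.445,-1,0,-0.667],[-1,-0.445,-1,0,-0.667],[-1,-0.445,-1,0,-0.667],[-1,-0.445,-1,0,-0.667],[-1,-0.445,-1,0,-0.667],[-1,-0.445,-1,0,-0.667],[-1,-0.445,-1,0,-0.667],[-1,-0.445,-1,0,-0.667],[-1,-0.445,-1,0,-0.667]],
])

```text
clock: 3.53
tcp_pos: [0.475, -0.0892, 0.2316]
orientation: [0.81, 3.035, 0.0]
contact_force: [0.1, -0.1, -0.5]
grip_width: 0.0856
gripper_force: 0.0
```

play_rows([
  [[-1,0,0,0.15,0],[-1,0,0,0.3,0],[-1,0,0,0.45,0],[-1,0,0,0.6,0],[-1,0,0,0.75,0],[-1,0,0,0.85,0],[-1,0,0,0.95,0],[-1,0,0,1,0],[-1,0,0,1,0],[-1,0,0,1,0]],
])

```text
clock: 4.37
tcp_pos: [0.4752, -0.089, 0.0314]
orientation: [-0.813, -3.034, 0.0]
contact_force: [-0.0, 0.4, 0.3]
grip_width: 0.0856
gripper_force: 0.0
```

Run:
```python
from h import *
o=get_obs(); print(o["clock"],o["tcp_pos"],o["orientation"],o["contact_force"],o["grip_width"])
print(np.round(Ro.from_rotvec(o["orientation"]).as_matrix(),3))
d=viewer.grab_frame("scene"); s=viewer.grab_frame("side")
m=tr(d,"can"); print(fit([(d,m)],CAN,[.52,.009]))
a=proj(s,o["tcp_pos"])[0]; print("tcp side",a)
c=s["pixels"][110:260,190:330,::-1]; e=d["pixels"][130:280,270:410,::-1]
cv2.imwrite("pics/near1.png",np.hstack([cv2.resize(x,(400,429),interpolation=cv2.INTER_CUBIC) for x in (c,e)]))
```

```text
4.3667 [ 0.47516662 -0.0889659   0.03143692] [-8.13361421e-01 -3.03408314e+00  1.88696940e-04] [-0.02759324  0.41279409  0.3336671 ] 0.08563046941047636
[[-0.866  0.5   -0.   ]
 [ 0.5    0.866 -0.   ]
 [ 0.    -0.    -1.   ]]
(array([0.51975496, 0.00876336]), np.float64(0.05789858102798462))
tcp side [270.38357289 216.20860964]
```

View pics/near1.png

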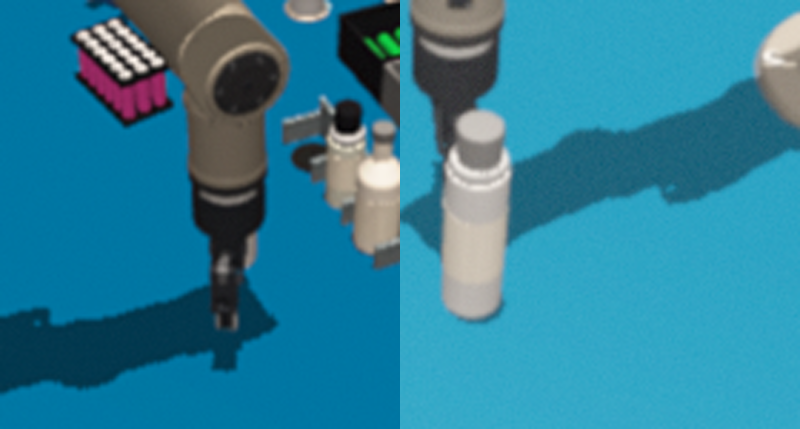

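The crops show the gripper low beside the can, which is still at (0.520, 0.009). I still need the profile of the finger's back, so I'll take it from the wrist camera.

Run:
```python
from h import *
w=wrist(); p=w["pixels"][:,:,::-1].copy(); cv2.imwrite("pics/wrist1.png",p)
H=np.array(w["hand_eye"]); f=K(w)
for x in (0.011,-.011): 
  for uv in ((190,252),(137,300),(160,255),(100,300),(60,300),(25,310),(10,325),(0,350)):
    q=cv2.undistortPoints(np.array([[uv]],float),f,np.array(w["distortion"],float))[0,0]; v=H[:3,:3]@[q[0],-q[1],-1]; o=H[:3,3]; P=o+v*(x-o[0])/v[0]; print(uv,np.round(P*1000))
```

```text
(190, 252) [ 11. -41. -17.]
(137, 300) [ 11. -48. -55.]
(160, 255) [ 11. -53. -20.]
(100, 300) [ 11. -60. -54.]
(60, 300) [ 11. -73. -54.]
(25, 310) [ 11. -80. -60.]
(10, 325) [ 11. -79. -67.]
(0, 350) [ 11. -73. -77.]
(190, 252) [-11. -56.  30.]
(137, 300) [-11. -66. -21.]
(160, 255) [-11. -73.  26.]
(100, 300) [-11. -83. -21.]
(60, 300) [ -11. -101.  -21.]
(25, 310) [ -11. -111.  -29.]
(10, 325) [ -11. -109.  -38.]
(0, 350) [ -11. -101.  -52.]
```

View pics/wrist1.png

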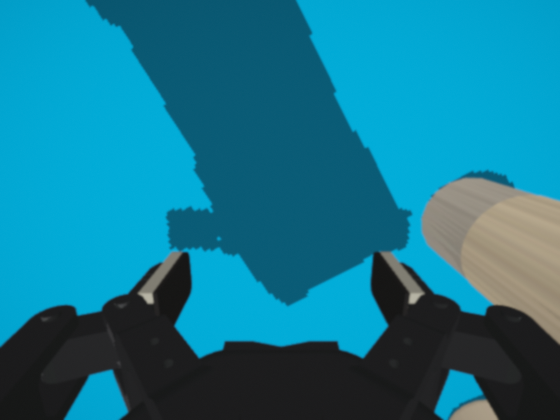

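The wrist view shows the knuckles at (10,325) and (550,325). They bulge to about 79 mm either side, 60 mm above the tip, so pushing with a finger's back would hit the can too high. Instead I'll push along the tool's x with the side face of one open finger, keeping the can about 56 mm off-axis so it clears the round body. First I'll push it along +y, then along +x.

play_rows([
  [[-1,0.05,-0.03,0,0.667],[-1,0.05,-0.03,0,0.667],[-1,0.05,-0.03,0,0.667],[-1,0.05,-0.03,0,0.667],[-1,0.05,-0.03,0,0.667],[-1,0.05,-0.03,0,0.667],[-1,0.05,-0.03,0,0.667],[-1,0.05,-0.03,0,0.667],[-1,0.05,-0.03,0,0.667],[-1,0.05,-0.03,0.07,0.667],[-1,0.05,-0.03,0.14,0.667],[-1,0.05,-0.03,0.14,0.667]],
])

```text
clock: 5.57
tcp_pos: [0.4628, -0.0888, 0.0025]
orientation: [-2.22, -2.221, 0.001]
contact_force: [-0.2, 0.5, -0.1]
grip_width: 0.0854
gripper_force: 0.0
```

Run:
```python
from h import *
o=get_obs(); print(o["clock"],o["tcp_pos"],o["contact_force"])
print(np.round(Ro.from_rotvec(o["orientation"]).as_matrix(),3)[:,:2].T)
d=viewer.grab_frame("scene"); m=tr(d,"can"); print("can",fit([(d,m)],CAN,[.52,.009]))
m=tr(d,"cell"); 
if m is not None: print("cell",m.sum(),fit([(d,m)],[(.009,0,.009,.065)],[.657,.285]))
w=wrist(); cv2.imwrite("pics/wrist2.png",w["pixels"][:,:,::-1])
m=tr(w,"can"); 
if m is not None: print("wcan",m.sum(),fit([(w,m)],CAN,[.52,.009]))
```

```text
5.5667 [ 0.46280761 -0.08881709  0.00254774] [-0.22174239  0.54564012 -0.12441985]
[[-0.     1.     0.   ]
 [ 1.     0.    -0.001]]
can (array([0.52157583, 0.01050929]), np.float64(0.04940915107727051))
cell 184.0 (array([0.65615166, 0.28412103]), np.float64(0.1230539083480835))
wcan 18919.0 (array([ 0.90068343, -0.01064454]), np.float64(0.8465240597724915))h.py:22: RuntimeWarning: invalid value encountered in cast
  h=cv2.convexHull(((proj(d,P)+.5)*4).astype(np.float32)); cv2.fillConvexPoly(m,h.astype(np.int32),1)
```

View pics/wrist2.png

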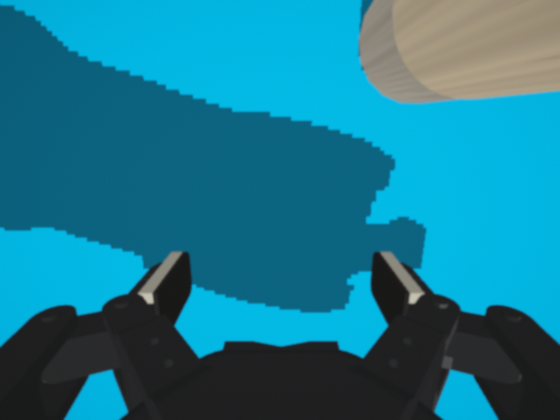

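The wrist view shows the can at upper right, its left edge near column 360, ahead of the right finger. I'll make a gentle trial push.

play_rows([
  [[-1,0.08,0.012,0,0],[-1,0.16,0.012,0,0],[-1,0.22,0.012,0,0],[-1,0.26,0.012,0,0],[-1,0.28,0.012,0,0],[-1,0.3,0.012,0,0],[-1,0.32,0.012,0,0],[-1,0.34,0.012,0,0],[-1,0.36,0.012,0,0],[-1,0.38,0.012,0,0],[-1,0.39,0.012,0,0],[-1,0.4,0.012,0,0]],
])

```text
clock: 6.82
tcp_pos: [0.4658, -0.0093, 0.0033]
orientation: [2.222, 2.221, -0.0]
contact_force: [-1.2, -2.5, 1.1]
grip_width: 0.0853
gripper_force: 0.6
```

```bash
cat > chk.py <<'E'
from h import *
import sys
o=get_obs(); print(o["clock"],np.round(o["tcp_pos"],4),np.round(o["contact_force"],2),np.round(o["moment"],2))
d=viewer.grab_frame("scene"); x0=[float(a) for a in sys.argv[1:3]]
m=tr(d,"can")
if m is None or m.sum()<600: d=viewer.grab_frame("scene"); m=tr(d,"can")
if m is not None:
    print("can",fit([(d,m)],CAN,x0))
    # tilt: fit lower circle centre and top circle centre separately (4 params)
    def c(p):
        mm=np.zeros((1680,2240),np.uint8); b=np.array([p[0],p[1],0]); ax=np.array([p[2],p[3],1.])
        for r0,z0,r1,z1 in CAN:
            P=np.r_[ci*r0+b+ax*z0,ci*r1+b+ax*z1]; h=cv2.convexHull(((proj(d,P)+.5)*4).astype(np.float32)); cv2.fillConvexPoly(mm,h.astype(np.int32),1)
        a=cv2.resize(mm.astype(np.float32),(560,420),interpolation=cv2.INTER_AREA); return 1-np.minimum(a,m).sum()/np.maximum(a,m).sum()
    x=np.array(x0+[0,0]); q=minimize(c,x,method="Nelder-Mead",options=dict(initial_simplex=x+np.vstack([np.zeros(4),np.diag([.01,.01,.1,.1])]),maxiter=200)); print("tilt",np.round(q.x,3),q.fun)
    ys,xs=np.nonzero(m); print("rect",xs.min(),ys.min(),xs.max(),ys.max())
if len(sys.argv)>3:
    c_=d["pixels"][150:330,190:400,::-1]; s=viewer.grab_frame("side")["pixels"][110:260,225:400,::-1]
    cv2.imwrite("pics/"+sys.argv[3],np.hstack([cv2.resize(q,(400,343),interpolation=cv2.INTER_CUBIC) for q in (c_,s)]))
E
python3 chk.py .52 .03 push1.png
```

```text
6.8167 [ 0.4658 -0.0093  0.0033] [-1.23 -2.51  1.07] [-0.51  0.   -0.17]
can (array([0.52179785, 0.02857265]), np.float64(0.1491726040840149))
tilt [0.525 0.023 0.006 0.087] 0.0721205472946167
rect 286 176 314 243
```

View pics/push1.png

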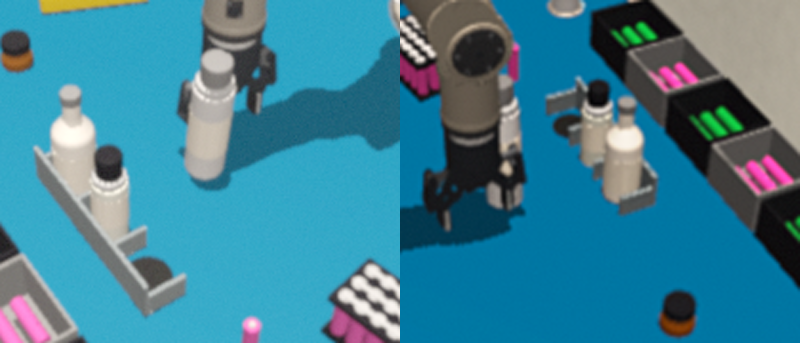

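The push1 crops show the can leaning about 5° towards +y, so something above the finger is also touching it. The earlier side view looked along the tool's y axis, so I'll read the gripper's x-profile from that.

Run:
```python
from h import *
im=cv2.imread("pics/near1.png")[:, :400].astype(int)
s=viewer.grab_frame("side")
T=np.array([.4752,-.089,.0314]); tx=np.array([-.866,.5,0]); ty=np.array([.5,.866,0])
for yo in (-.05,):
  for h in range(10,175,8):
    p=T+ty*yo+[0,0,h/1000]; a,b=proj(s,np.array([p-tx*.04,p+tx*.04]))
    # sample along the line from -40mm to +40mm
    uv=np.linspace(a,b,81); X=(uv[:,0]-190+.5)*400/140-.5; Y=(uv[:,1]-110+.5)*429/150-.5
    v=cv2.remap(im.astype(np.float32),X.astype(np.float32)[None],Y.astype(np.float32)[None],1)[0]
    blue=(v[:,0]-v[:,2]>60); k=np.nonzero(~blue)[0]-40
    print(h,"nonblue",k.min() if len(k) else None,k.max() if len(k) else None,"row",int(Y[40]), ''.join('.' if q else '#' for q in blue[::2]))
```

```text
10 nonblue -7 -6 row 331 .................#.......................
18 nonblue -14 12 row 326 .............##############..............
26 nonblue -15 13 row 321 .............##############..............
34 nonblue -15 13 row 316 .............##############..............
42 nonblue -14 16 row 310 .............################............
50 nonblue -14 16 row 305 .............################............
58 nonblue -15 15 row 300 .............###############.............
66 nonblue -15 15 row 294 .............###############.............
74 nonblue -15 15 row 289 .............###############.............
82 nonblue -17 13 row 283 ............###############..............
90 nonblue -20 13 row 278 ..........#################..............
98 nonblue -19 13 row 272 ...........################..............
106 nonblue -21 13 row 266 ..........#################..............
114 nonblue -29 12 row 261 ......#####################..............
122 nonblue -32 12 row 255 ....#######################..............
130 nonblue -33 13 row 249 ....#######################..............
138 nonblue -33 13 row 243 ....#######################..............
146 nonblue -33 12 row 237 ....#######################..............
154 nonblue -33 20 row 231 ....###########################..........
162 nonblue -35 26 row 225 ...###############################.......
170 nonblue -38 27 row 219 .#################################.......
```

play_rows([
  [[-1,-0.03,0,0,0],[-1,-0.06,0,0,0],[-1,-0.1,0,0,0],[-1,-0.1,0,0,0],[-1,-0.1,0,0,0]],
])

```text
clock: 7.43
tcp_pos: [0.4657, -0.03, 0.0033]
orientation: [2.223, 2.22, -0.0]
contact_force: [-0.3, 0.7, -1.3]
grip_width: 0.0856
gripper_force: 0.0
```

```bash
python3 chk.py .52 .027
```

```text
7.4333 [ 0.4657 -0.03    0.0033] [-0.32  0.71 -1.29] [-0.    0.05  0.03]
can (array([0.52293168, 0.02185983]), np.float64(0.04267621040344238))
tilt [0.523 0.021 0.007 0.008] 0.04098153114318848
rect 287 172 310 243
```

The can settled back upright at (0.5225, 0.0215). The protruding knuckle begins about 42 mm above the TCP, and the open fingertips end 13 mm above it. Going about 12 mm lower should bring the contact below the tipping height.

play_rows([
  [[-1,0,0,0.03,0],[-1,0,0,0.05,0],[-1,0,0,0.06,0],[-1,0,0,0.06,0],[-1,0.03,0,0.06,0],[-1,0.05,0,0.06,0],[-1,0.06,0,0.06,0],[-1,0.07,0,0.06,0],[-1,0.08,0,0.06,0],[-1,0.09,0,0.06,0],[-1,0.1,0,0.06,0],[-1,0.11,0,0.06,0]],
])

```text
clock: 8.53
tcp_pos: [0.4657, -0.0073, -0.0087]
orientation: [2.222, 2.221, -0.0]
contact_force: [-0.2, -1.7, 1.4]
grip_width: 0.0853
gripper_force: 0.3
```

play_rows([
  [[-1,0.01,0,0,0],[-1,0.02,0,0,0],[-1,0.03,0,0,0],[-1,0.04,0,0,0],[-1,0.05,0,0,0],[-1,0.06,0,0,0]],
])

```text
clock: 9.03
tcp_pos: [0.4659, 0.0049, -0.0087]
orientation: [2.222, 2.221, 0.0]
contact_force: [-0.4, -2.5, 2.0]
grip_width: 0.0852
gripper_force: 0.3
```

```bash
python3 chk.py .52 .03
```

```text
9.0333 [ 0.4659  0.0049 -0.0087] [-0.39 -2.52  1.99] [-0.41 -0.05 -0.13]
can (array([0.52178362, 0.04311845]), np.float64(0.1559785008430481))
tilt [0.524 0.036 0.007 0.101] 0.03897428512573242
rect 289 180 317 247
```

play_rows([
  [[-1,-0.04,0,0,0],[-1,-0.1,0,0,0],[-1,-0.1,-0.035,0,0],[-1,-0.1,-0.035,0,0],[-1,-0.06,-0.035,0,0],[-1,-0.03,-0.035,0,0],[-1,0,-0.035,0,0],[-1,0.01,-0.035,0,0],[-1,0.02,-0.035,0,0],[-1,0.03,-0.035,0,0],[-1,0.04,-0.035,0,0],[-1,0.05,-0.035,0,0]],
])

```text
clock: 10.13
tcp_pos: [0.4587, 0.0148, -0.0087]
orientation: [2.222, 2.221, -0.0]
contact_force: [-1.2, -2.9, 2.1]
grip_width: 0.0852
gripper_force: 1.0
```

```bash
python3 chk.py .52 .04
```

```text
10.1333 [ 0.4587  0.0148 -0.0087] [-1.16 -2.86  2.07] [-0.48  0.02 -0.13]
can (array([0.51516372, 0.054786  ]), np.float64(0.39125049114227295))
tilt [0.521 0.034 0.051 0.296] 0.05542278289794922
rect 291 189 325 247
```

The can is now leaning about 17°, so I'm backing off at once.

play_rows([
  [[-1,-0.06,0,0,0],[-1,-0.12,0,0,0],[-1,-0.18,0,0,0],[-1,-0.24,0,0,0],[-1,-0.24,0,0,0],[-1,-0.24,0,0,0]],
])

```text
clock: 10.73
tcp_pos: [0.4586, -0.0334, -0.0087]
orientation: [-2.223, -2.22, 0.0]
contact_force: [0.1, 0.0, 0.7]
grip_width: 0.0853
gripper_force: 0.0
```

```bash
python3 chk.py .52 .04
python3 - <<'E'
import sys; sys.path.insert(0,'.')
E
```

```text
10.7333 [ 0.4586 -0.0334 -0.0087] [0.13 0.01 0.73] [0.04 0.01 0.01]
can (array([0.52947482, 0.02194973]), np.float64(0.2659231424331665))
tilt [ 0.523  0.033  0.051 -0.131] 0.04181712865829468
rect 284 169 309 246
```

play_rows([
  [[-1,0,0,0,0],[-1,0,0,0,0],[-1,0,0,0,0],[-1,0,0,0,0],[-1,0,0,0,0],[-1,0,0,0,0],[-1,0,0,0,0],[-1,0,0,0,0]],
])

```text
clock: 11.5
tcp_pos: [0.4588, -0.0332, -0.0087]
orientation: [2.221, 2.221, 0.0]
contact_force: [-0.2, -0.5, 0.6]
grip_width: 0.0855
gripper_force: 0.0
```

```bash
python3 chk.py .52 .035
```

```text
11.5 [ 0.4588 -0.0332 -0.0087] [-0.24 -0.53  0.58] [-0.   -0.01 -0.03]
can (array([0.51945858, 0.04310135]), np.float64(0.19841426610946655))
tilt [ 0.521  0.034 -0.007  0.115] 0.06275230646133423
rect 291 179 319 247
```

play_rows([
  [[-1,-0.1,0,0,0],[-1,-0.1,0,0,0],[-1,-0.1,0,0,0],[-1,-0.1,0,0,0],[-1,-0.1,0,0,0],[-1,-0.1,0,0,0],[-1,-0.1,0,0,0],[-1,-0.1,0,0,0],[-1,-0.1,0,0,0],[-1,-0.1,0,0,0],[-1,-0.1,0,0,0],[-1,-0.1,0,0,0]],
])

```text
clock: 12.6
tcp_pos: [0.4588, -0.0532, -0.0087]
orientation: [2.222, 2.221, 0.0]
contact_force: [0.8, -0.6, -0.4]
grip_width: 0.0851
gripper_force: 0.0
```

```bash
python3 chk.py .52 .035; python3 chk.py .52 .035
```

```text
12.6 [ 0.4588 -0.0532 -0.0087] [ 0.75 -0.61 -0.4 ] [0.01 0.   0.02]
can (array([0.52338431, 0.04090361]), np.float64(0.08459138870239258))
tilt [ 0.525  0.037 -0.006  0.041] 0.04697561264038086
rect 290 177 315 248
12.7 [ 0.4587 -0.0532 -0.0087] [ 0.15  0.4  -0.24] [ 0.    0.   -0.05]
can (array([0.52767933, 0.03860489]), np.float64(0.05459851026535034))
tilt [ 0.525  0.037  0.015 -0.001] 0.0516166090965271
rect 289 176 313 248
```

The can settled upright at (0.525, 0.037), so a larger offset makes it worse. I'll try a smaller one, with the fingertip centred at about 49 mm.

play_rows([
  [[-1,0,0.09,0,0],[-1,0.1,0.09,0,0],[-1,0.18,0.09,0,0],[-1,0.22,0.09,0,0],[-1,0.24,0.09,0,0],[-1,0.25,0.09,0,0],[-1,0.26,0.09,0,0],[-1,0.27,0.09,0,0],[-1,0.28,0.09,0,0],[-1,0.29,0.09,0,0],[-1,0.3,0.09,0,0],[-1,0.3,0.09,0,0]],
])

```text
clock: 13.8
tcp_pos: [0.4767, 0.0067, -0.0087]
orientation: [2.222, 2.221, -0.0]
contact_force: [-0.2, -1.6, -0.5]
grip_width: 0.0855
gripper_force: 0.2
```

```bash
python3 chk.py .525 .04
```

```text
13.8 [ 0.4767  0.0067 -0.0087] [-0.24 -1.61 -0.53] [-0.27 -0.01 -0.09]
can (array([0.52685268, 0.04770353]), np.float64(0.11132097244262695))
tilt [0.527 0.041 0.011 0.071] 0.03805822134017944
rect 290 180 316 248
```

play_rows([
  [[-1,0.01,0,0,0],[-1,0.02,0,0,0],[-1,0.03,0,0,0],[-1,0.04,0,0,0],[-1,0.05,0,0,0],[-1,0.06,0,0,0]],
])

```text
clock: 14.4
tcp_pos: [0.4767, 0.0191, -0.0087]
orientation: [-2.221, -2.222, -0.0]
contact_force: [0.2, -2.3, 0.6]
grip_width: 0.0852
gripper_force: 0.2
```

```bash
python3 chk.py .525 .05
python3 - <<'E'
from h import *
w=wrist(); cv2.imwrite("pics/wrist3.png",w["pixels"][:,:,::-1])
E
```

```text
14.4 [ 0.4767  0.0191 -0.0087] [ 0.22 -2.29  0.65] [-0.36 -0.01 -0.14]
can (array([0.52461674, 0.05646826]), np.float64(0.10740786790847778))
tilt [0.522 0.051 0.041 0.075] 0.05451732873916626
rect 294 183 319 251
```

View pics/wrist3.png

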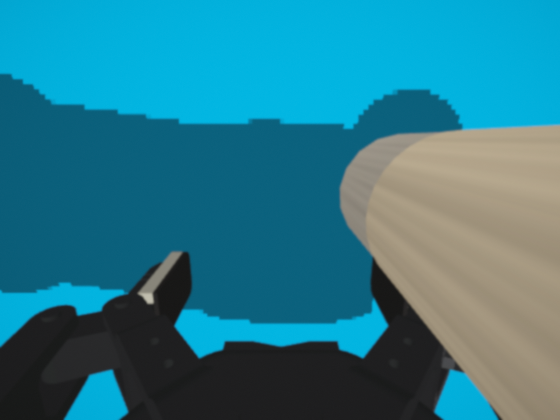

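The wrist view shows the can in front of the right finger, with its lower edge over the tip at (375,250). The lean is a steady ~4°. Next I'll push while slowly descending, because friction dragging down on the can's back counters the tipping. First I'll ease off and raise slightly.

play_rows([
  [[-1,-0.01,0,0,0],[-1,-0.02,0,0,0],[-1,-0.03,0,0,0],[-1,-0.04,0,0,0],[-1,-0.05,0,0,0],[-1,-0.07,0,-0.02,0],[-1,-0.09,0,-0.05,0],[-1,-0.09,0,-0.05,0],[-1,-0.09,0,-0.05,0]],
])

```text
clock: 15.3
tcp_pos: [0.4773, 0.0005, 0.0019]
orientation: [2.222, 2.22, 0.002]
contact_force: [0.2, -0.4, -0.4]
grip_width: 0.0853
gripper_force: 0.0
```

```bash
python3 chk.py .525 .05
```

```text
15.3 [0.4773 0.0005 0.0019] [ 0.24 -0.37 -0.4 ] [-0.01  0.02 -0.03]
can (array([0.52689607, 0.05434694]), np.float64(0.04375028610229492))
tilt [ 0.527  0.053 -0.     0.006] 0.041069865226745605
rect 292 180 317 252
```

play_rows([
  [[-1,0.03,0,0,0],[-1,0.05,0,0.002,0],[-1,0.06,0,0.004,0],[-1,0.07,0,0.006,0],[-1,0.08,0,0.008,0],[-1,0.09,0,0.01,0],[-1,0.1,0,0.012,0],[-1,0.11,0,0.014,0],[-1,0.12,0,0.016,0],[-1,0.13,0,0.018,0],[-1,0.14,0,0.02,0],[-1,0.15,0,0.022,0]],
])

```text
clock: 16.4
tcp_pos: [0.4768, 0.0309, -0.0031]
orientation: [2.222, 2.221, 0.0]
contact_force: [-1.1, -3.4, 1.4]
grip_width: 0.0853
gripper_force: 0.2
```

```bash
python3 chk.py .527 .065
```

```text
16.4 [ 0.4768  0.0309 -0.0031] [-1.09 -3.35  1.39] [-0.46  0.02 -0.11]
can (array([0.5285245 , 0.07095747]), np.float64(0.11993730068206787))
tilt [0.529 0.065 0.    0.067] 0.04174685478210449
rect 295 186 322 255
```

play_rows([
  [[-1,-0.01,0,0,0],[-1,-0.02,0,0,0],[-1,-0.03,0,0,0],[-1,-0.04,0,0,0],[-1,-0.06,0.02,0.01,0],[-1,-0.06,0.035,0.03,0],[-1,-0.06,0.035,0.03,0],[-1,-0.05,0.035,0.03,0],[-1,-0.03,0.035,0.03,0],[-1,-0.01,0.035,0.03,0],[-1,0,0.035,0.03,0],[-1,0.01,0.035,0.03,0]],
])

```text
clock: 17.5
tcp_pos: [0.4836, 0.0331, -0.0091]
orientation: [2.221, 2.222, -0.0]
contact_force: [-0.6, -1.4, -0.4]
grip_width: 0.0853
gripper_force: 0.5
```

play_rows([
  [[-1,0.01,0,0,0],[-1,0.02,0,0,0],[-1,0.03,0,0,0],[-1,0.04,0,0,0]],
])

```text
clock: 17.83
tcp_pos: [0.4837, 0.0409, -0.0091]
orientation: [-2.222, -2.221, 0.0]
contact_force: [1.0, -1.5, 0.1]
grip_width: 0.0852
gripper_force: 0.5
```

```bash
python3 chk.py .527 .07
```

```text
17.8333 [ 0.4837  0.0409 -0.0091] [ 0.97 -1.52  0.09] [-0.35  0.04 -0.08]
can (array([0.52611686, 0.07922777]), np.float64(0.15329140424728394))
tilt [0.528 0.074 0.022 0.091] 0.051777780055999756
rect 298 190 325 258
```

The smallest lean, about 4° and steady, comes at an offset near 50 mm. I'll continue there and finish the sideways leg.

play_rows([
  [[-1,-0.02,0,0,0],[-1,-0.04,0,0,0],[-1,-0.06,0,0,0],[-1,-0.06,-0.035,0,0],[-1,-0.06,-0.035,0,0],[-1,-0.04,-0.035,0,0],[-1,-0.02,-0.035,0,0],[-1,0,-0.035,0,0],[-1,0.015,-0.035,0,0],[-1,0.03,-0.035,0,0],[-1,0.045,-0.035,0,0],[-1,0.06,-0.035,0,0]],
])

```text
clock: 18.93
tcp_pos: [0.4768, 0.053, -0.0091]
orientation: [2.222, 2.221, -0.0]
contact_force: [-0.5, -2.4, 0.0]
grip_width: 0.0852
gripper_force: 0.2
```

```bash
python3 chk.py .527 .085
```

```text
18.9333 [ 0.4768  0.053  -0.0091] [-0.54 -2.36  0.01] [-0.35  0.   -0.17]
can (array([0.5275606 , 0.09050043]), np.float64(0.11606216430664062))
tilt [0.528 0.086 0.019 0.074] 0.03812730312347412
rect 300 192 328 261
```

play_rows([
  [[-1,0.015,0,0,0],[-1,0.03,0,0,0],[-1,0.05,0,0,0],[-1,0.07,0,0,0],[-1,0.09,0,0,0],[-1,0.11,0,0,0],[-1,0.13,0,0,0],[-1,0.15,0,0,0],[-1,0.17,0,0,0],[-1,0.19,0,0,0],[-1,0.205,0,0,0],[-1,0.21,0,0,0]],
])

```text
clock: 20.03
tcp_pos: [0.4766, 0.0956, -0.0092]
orientation: [-2.22, -2.222, -0.0]
contact_force: [-0.5, -1.4, 0.3]
grip_width: 0.0853
gripper_force: 0.2
```

play_rows([
  [[-1,-0.01,0,0,0],[-1,-0.02,0,0,0],[-1,-0.03,0,0,0],[-1,-0.04,0,0,0],[-1,-0.06,0,0,0],[-1,-0.1,0,0,0],[-1,-0.2,0,0,0],[-1,-0.3,0,0,0],[-1,-0.3,0,0,0]],
])

```text
clock: 20.78
tcp_pos: [0.4764, 0.0298, -0.009]
orientation: [2.227, 2.214, -0.003]
contact_force: [-0.3, 0.5, 0.3]
grip_width: 0.0854
gripper_force: 0.0
```

```bash
python3 chk.py .527 .13; python3 chk.py .527 .13|grep -v rect
```

```text
20.7833 [ 0.4764  0.0298 -0.009 ] [-0.25  0.53  0.32] [-0.02 -0.02 -0.05]
can (array([0.53248452, 0.12786651]), np.float64(0.07258099317550659))
tilt [0.532 0.129 0.024 0.015] 0.06511247158050537
rect 310 200 335 272
20.8833 [ 0.4767  0.0334 -0.009 ] [0.51 0.38 0.6 ] [ 0.03 -0.01 -0.02]
can (array([0.53294076, 0.12762971]), np.float64(0.07781869173049927))
tilt [0.533 0.128 0.016 0.018] 0.07010066509246826
```

play_rows([
  [[-1,-0.165,-0.135,0,0],[-1,-0.165,-0.135,0,-1],[-1,-0.165,-0.135,0,-1],[-1,-0.165,-0.135,0,-1],[-1,-0.165,-0.135,0,-1],[-1,-0.165,-0.135,0,-1],[-1,-0.165,-0.135,0,-1],[-1,-0.165,-0.135,0,-1],[-1,-0.165,-0.135,0,-1],[-1,-0.165,-0.135,0,-1],[-1,-0.165,-0.135,0,-1],[-1,-0.165,-0.135,0,-1]],
])

```text
clock: 21.98
tcp_pos: [0.45, 0.0028, -0.009]
orientation: [0.295, 3.127, 0.001]
contact_force: [-0.1, -0.3, 0.2]
grip_width: 0.0855
gripper_force: 0.0
```

play_rows([
  [[-1,0,0,0,-0.045],[-1,0,0,0,-0.045]],
])

```text
clock: 22.15
tcp_pos: [0.4499, 0.0026, -0.0091]
orientation: [0.191, 3.136, 0.001]
contact_force: [-0.5, 0.5, 0.3]
grip_width: 0.0853
gripper_force: 0.0
```

```bash
python3 chk.py .532 .128; python3 -c "
from h import *
o=get_obs();print(np.round(Ro.from_rotvec(o['orientation']).as_matrix()[:2,:2].T,3),np.round(o['joints'],2))"
```

```text
22.15 [ 0.4499  0.0026 -0.0091] [-0.45  0.48  0.31] [ 0.02 -0.01  0.  ]
can (array([0.53242198, 0.12699947]), np.float64(0.0539250373840332))
tilt [0.531 0.126 0.018 0.01 ] 0.042617857456207275
rect 310 200 336 272
[[-0.992  0.126]
 [ 0.126  0.992]] [ 0.03  0.53 -0.21  2.23  0.27  0.41  1.05]
```

play_rows([
  [[-1,0.02,0.15,0,-0.07],[-1,0.04,0.3,0,-0.07],[-1,0.06,0.45,0,-0.07],[-1,0.08,0.6,0,-0.07],[-1,0.1,0.75,0,-0.07],[-1,0.11,0.84,0,-0.07],[-1,0.11,0.87,0,-0.07],[-1,0.11,0.87,0,-0.07],[-1,0.11,0.87,0,-0.07]],
])

```text
clock: 23.1
tcp_pos: [0.4495, 0.1762, -0.0093]
orientation: [-0.025, -3.141, 0.002]
contact_force: [-0.2, 0.1, -0.5]
grip_width: 0.0853
gripper_force: 0.0
```

```bash
python3 chk.py .532 .127; python3 -c "
from h import *
o=get_obs();print(np.round(Ro.from_rotvec(o['orientation']).as_matrix()[:2,:2].T,3))"
```

```text
23.1 [ 0.4495  0.1762 -0.0093] [-0.21  0.13 -0.52] [ 0.01  0.06 -0.03]
can (array([0.53326708, 0.12916397]), np.float64(0.03967785835266113))
tilt [0.533 0.129 0.01  0.009] 0.03583931922912598
rect 309 200 336 273
[[-1.     0.018]
 [ 0.018  1.   ]]
```

play_rows([
  [[-1,-0.1,0.022,0,0],[-1,-0.17,0.022,0,0],[-1,-0.2,0.022,0,0],[-1,-0.22,0.022,0,0],[-1,-0.235,0.022,0,0],[-1,-0.25,0.022,0,0],[-1,-0.265,0.022,0,0],[-1,-0.28,0.022,0,0],[-1,-0.295,0.022,0,0],[-1,-0.31,0.022,0,0],[-1,-0.325,0.022,0,0],[-1,-0.33,0.022,0,0]],
])

```text
clock: 24.2
tcp_pos: [0.5163, 0.1806, -0.0091]
orientation: [0.024, 3.141, 0.0]
contact_force: [-1.0, -0.2, -1.7]
grip_width: 0.0853
gripper_force: 0.5
```

```bash
python3 chk.py .55 .127;python3 chk.py .55 .127
```

```text
24.2 [ 0.5163  0.1806 -0.0091] [-0.98 -0.16 -1.74] [ 0.08  0.22 -0.07]
can (array([0.55765441, 0.12601072]), np.float64(0.1427450180053711))
tilt [ 0.551  0.127  0.065 -0.011] 0.05609995126724243
rect 302 205 325 276
24.3 [ 0.5161  0.1806 -0.0091] [-1.14 -0.42 -0.11] [ 0.02  0.11 -0.01]
can (array([0.5561365 , 0.12584476]), np.float64(0.12954789400100708))
tilt [0.55  0.126 0.068 0.004] 0.02750563621520996
rect 303 204 326 276
```

The lean is the same, about 4° and stable. I'll carry on towards the bay, steering slightly +y to stay centred.

play_rows([
  [[-1,-0.015,0.002,0,0],[-1,-0.03,0.004,0,0],[-1,-0.05,0.006,0,0],[-1,-0.07,0.008,0,0],[-1,-0.09,0.01,0,0],[-1,-0.11,0.012,0,0],[-1,-0.13,0.014,0,0],[-1,-0.15,0.016,0,0],[-1,-0.17,0.018,0,0],[-1,-0.19,0.02,0,0],[-1,-0.21,0.022,0,0],[-1,-0.23,0.024,0,0]],
])

```text
clock: 25.4
tcp_pos: [0.5622, 0.1847, -0.0091]
orientation: [0.024, 3.141, 0.0]
contact_force: [-3.0, -0.1, 1.2]
grip_width: 0.0852
gripper_force: 0.0
```

```bash
python3 chk.py .595 .127; python3 chk.py .595 .127
```

```text
25.4 [ 0.5622  0.1847 -0.0091] [-2.97 -0.09  1.23] [-0.    0.4  -0.11]
can (array([0.60139334, 0.1237173 ]), np.float64(0.13990312814712524))
tilt [0.594 0.125 0.075 0.003] 0.027334272861480713
rect 285 212 309 284
25.5 [ 0.563   0.1848 -0.009 ] [-0.07 -0.07 -0.54] [ 0.04  0.16 -0.04]
can (array([0.60235666, 0.12218841]), np.float64(0.15385186672210693))
tilt [0.596 0.123 0.074 0.001] 0.04030799865722656
rect 285 213 309 284
```

play_rows([
  [[-1,0.015,0,0,0],[-1,0.03,0,0,0],[-1,0.045,0,0,0],[-1,0.07,0,0,0],[-1,0.09,-0.03,0,-0.067],[-1,0.09,-0.077,0,-0.067],[-1,0.09,-0.077,0,-0.067],[-1,0.09,-0.077,0,-0.067]],
])

```text
clock: 26.27
tcp_pos: [0.5438, 0.1684, -0.009]
orientation: [-0.135, 3.139, -0.001]
contact_force: [-0.6, -0.3, 0.1]
grip_width: 0.0852
gripper_force: 0.0
```

```bash
cat > rel.py <<'E'
from h import *
import sys
o=get_obs(); R=Ro.from_rotvec(o["orientation"]).as_matrix(); c=np.array([float(sys.argv[1]),float(sys.argv[2]),o["tcp_pos"][2]])
print("rel tool mm",np.round((R.T@(c-o["tcp_pos"]))*1000,1),np.round(R[:2,:2].T,3))
E
python3 chk.py .597 .124; python3 chk.py .597 .124; python3 rel.py .598 .124
```

```text
26.2667 [ 0.5438  0.1684 -0.009 ] [-0.56 -0.26  0.09] [0.01 0.04 0.05]
can (array([0.59599441, 0.12645234]), np.float64(0.05015230178833008))
tilt [0.595 0.126 0.012 0.009] 0.04553300142288208
rect 288 211 313 284
26.3667 [ 0.5439  0.1697 -0.009 ] [-0.24 -0.99 -0.63] [-0.04  0.01  0.02]
can (array([0.59585857, 0.12646909]), np.float64(0.06344759464263916))
tilt [0.594 0.125 0.025 0.025] 0.04256409406661987
rect 287 212 313 284
rel tool mm [-49.9 -50.7   0. ] [[-0.996 -0.089]
 [-0.089  0.996]]
```

play_rows([
  [[-1,-0.03,0.01,0,0],[-1,-0.05,0.01,0,0],[-1,-0.065,0.01,0,0],[-1,-0.08,0.01,0,0],[-1,-0.1,0.01,0,0],[-1,-0.12,0.01,0,0],[-1,-0.14,0.01,0,0],[-1,-0.16,0.01,0,0],[-1,-0.18,0.01,0,0],[-1,-0.2,0.01,0,0],[-1,-0.22,0.01,0,0],[-1,-0.235,0.01,0,0]],
])

```text
clock: 27.47
tcp_pos: [0.5907, 0.1758, -0.0091]
orientation: [-0.141, 3.138, 0.0]
contact_force: [-2.0, 0.4, 0.7]
grip_width: 0.085
gripper_force: 0.4
```

```bash
python3 chk.py .63 .129; python3 chk.py .63 .129; python3 rel.py .63 .129
```

```text
27.4667 [ 0.5907  0.1758 -0.0091] [-2.03  0.37  0.74] [ 0.06  0.32 -0.07]
can (array([0.63636037, 0.12426075]), np.float64(0.12352359294891357))
tilt [0.63  0.124 0.062 0.005] 0.0398370623588562
rect 272 219 297 291
27.6667 [ 0.5903  0.1758 -0.0091] [-0.43  0.57  1.12] [ 0.06  0.14 -0.06]
can (array([0.63411024, 0.12408846]), np.float64(0.11170053482055664))
tilt [0.629 0.124 0.06  0.01 ] 0.031202852725982666
rect 273 219 297 291
rel tool mm [-35.5 -50.1   0. ] [[-0.996 -0.09 ]
 [-0.09   0.996]]
```

play_rows([
  [[-1,0.015,0,0,0],[-1,0.03,0,0,0],[-1,0.045,0,0,0],[-1,0.074,0,0,0],[-1,0.074,-0.03,0,-0.067],[-1,0.074,-0.052,0,-0.067],[-1,0.074,-0.052,0,-0.067],[-1,0.074,-0.052,0,-0.067]],
])

```text
clock: 28.43
tcp_pos: [0.5765, 0.1636, -0.009]
orientation: [-0.301, 3.127, -0.0]
contact_force: [-1.2, 0.2, -0.2]
grip_width: 0.0849
gripper_force: 0.0
```

```bash
python3 chk.py .632 .126; python3 rel.py .632 .126
```

```text
28.4333 [ 0.5765  0.1636 -0.009 ] [-1.18  0.17 -0.22] [0.04 0.   0.06]
can (array([0.63042601, 0.12489363]), np.float64(0.08674496412277222))
tilt [0.632 0.125 0.006 0.034] 0.062313854694366455
rect 275 219 300 291
rel tool mm [-47.1 -48.3   0. ] [[-0.981 -0.192]
 [-0.192  0.981]]
```

play_rows([
  [[-1,-0.03,0,0,0],[-1,-0.05,0,0,0],[-1,-0.065,0,0,0],[-1,-0.08,0,0,0],[-1,-0.095,0,0,0],[-1,-0.11,0,0,0],[-1,-0.125,0,0,0],[-1,-0.14,0,0,0],[-1,-0.155,0,0,0],[-1,-0.17,0,0,0],[-1,-0.185,0,0,0],[-1,-0.2,0,0,0]],
])

```text
clock: 29.53
tcp_pos: [0.6159, 0.1719, -0.0092]
orientation: [-0.306, 3.127, 0.0]
contact_force: [-1.7, -0.1, -0.6]
grip_width: 0.0855
gripper_force: 0.5
```

```bash
python3 chk.py .66 .129; python3 chk.py .66 .129; python3 rel.py .66 .129
```

```text
29.5333 [ 0.6159  0.1719 -0.0092] [-1.67 -0.09 -0.58] [ 0.01  0.29 -0.03]
can (array([0.66479115, 0.12429886]), np.float64(0.1538712978363037))
tilt [0.658 0.125 0.082 0.019] 0.04407387971878052
rect 261 226 287 297
29.6333 [ 0.6164  0.172  -0.0091] [-0.63 -0.37 -0.4 ] [ 0.05  0.12 -0.01]
can (array([0.66437999, 0.12370365]), np.float64(0.15355437994003296))
tilt [0.659 0.126 0.081 0.017] 0.0441281795501709
rect 261 226 287 297
rel tool mm [-34.9 -50.7   0. ] [[-0.981 -0.194]
 [-0.194  0.981]]
```

play_rows([
  [[-1,0.015,0,0,0],[-1,0.03,0,0,0],[-1,0.045,0,0,0],[-1,0.07,0,-0.01,0],[-1,0.07,0.02,-0.03,0.07],[-1,0.07,0.04,-0.03,0.137],[-1,0.04,0.04,-0.03,0.137],[-1,0.02,0.04,-0.03,0.137],[-1,0.02,0.04,-0.03,0.137]],
])

```text
clock: 30.48
tcp_pos: [0.6114, 0.1789, -0.0028]
orientation: [0.027, 3.14, 0.0]
contact_force: [0.0, -0.1, 0.1]
grip_width: 0.0855
gripper_force: 0.0
```

```bash
python3 chk.py .661 .126;python3 chk.py .661 .126; python3 rel.py .661 .126
```

```text
30.4833 [ 0.6114  0.1789 -0.0028] [ 0.01 -0.08  0.1 ] [-0.03  0.01  0.04]
can (array([0.65987032, 0.13087873]), np.float64(0.06269848346710205))
tilt [ 0.661  0.128 -0.003  0.016] 0.05474299192428589
rect 265 224 290 298
30.5833 [ 0.6104  0.1785 -0.0032] [ 0.33 -0.81  0.41] [-0.   -0.   -0.02]
can (array([0.66084259, 0.12930348]), np.float64(0.07911914587020874))
tilt [0.66  0.126 0.011 0.035] 0.05588984489440918
rect 265 225 289 297
rel tool mm [-52.  -51.5  -0. ] [[-1.     0.019]
 [ 0.019  1.   ]]
```

play_rows([
  [[-1,-0.03,0.005,0,0],[-1,-0.05,0.005,0,0],[-1,-0.065,0.005,0,0],[-1,-0.08,0.005,0,0],[-1,-0.095,0.005,0,0],[-1,-0.11,0.005,0,0],[-1,-0.125,0.005,0,0],[-1,-0.14,0.005,0,0],[-1,-0.155,0.005,0,0],[-1,-0.165,0.005,0,0]],
])

```text
clock: 31.52
tcp_pos: [0.6435, 0.1791, -0.0032]
orientation: [0.031, 3.141, -0.0]
contact_force: [-1.9, 0.4, -0.8]
grip_width: 0.0856
gripper_force: 0.6
```

play_rows([
  [[-1,-0.01,0,0,0],[-1,-0.02,0,0,0]],
])

```text
clock: 31.68
tcp_pos: [0.6473, 0.1791, -0.0032]
orientation: [-0.031, -3.141, 0.0]
contact_force: [-1.1, -0.0, -1.0]
grip_width: 0.0852
gripper_force: 0.6
```

play_rows([
  [[-1,-0.01,0,0,0],[-1,-0.01,0,0,0]],
])

```text
clock: 31.85
tcp_pos: [0.6497, 0.179, -0.0031]
orientation: [0.032, 3.141, 0.0]
contact_force: [-0.2, -0.2, 0.0]
grip_width: 0.0855
gripper_force: 0.3
```

```bash
python3 chk.py .681 .126;python3 chk.py .681 .126; python3 rel.py .683 .126
```

```text
31.85 [ 0.6497  0.179  -0.0031] [-0.19 -0.19  0.01] [ 0.07  0.18 -0.07]
can (array([0.69044448, 0.12323258]), np.float64(0.21187883615493774))
tilt [0.681 0.122 0.08  0.008] 0.08457303047180176
rect 251 229 278 301
31.95 [ 0.6494  0.1791 -0.003 ] [-1.11  0.46 -0.01] [ 0.04  0.11 -0.04]
can (array([0.68958871, 0.12380782]), np.float64(0.19719821214675903))
tilt [0.68  0.122 0.084 0.005] 0.08706659078598022
rect 251 229 278 301
rel tool mm [-34.7 -52.5   0. ] [[-1.    0.02]
 [ 0.02  1.  ]]
```

Not at the stop yet, so I'm advancing in 1–2 mm steps while watching the force.

play_rows([
  [[-1,-0.01,0,0,0],[-1,-0.015,0,0,0]],
])

```text
clock: 32.22
tcp_pos: [0.651, 0.1793, -0.0032]
orientation: [-0.031, -3.139, 0.0]
contact_force: [-6.6, -0.2, 2.3]
grip_width: 0.085
gripper_force: 0.2
```

play_rows([
  [[-1,-0.008,0,0,0],[-1,-0.008,0,0,0]],
])

```text
clock: 32.38
tcp_pos: [0.6509, 0.1796, -0.0038]
orientation: [-0.031, -3.136, 0.001]
contact_force: [-8.7, 0.5, 1.4]
grip_width: 0.0854
gripper_force: 0.0
```

play_rows([
  [[-1,-0.005,0,0,0],[-1,-0.005,0,0,0]],
])

```text
clock: 32.55
tcp_pos: [0.6509, 0.1797, -0.0039]
orientation: [-0.031, -3.134, 0.001]
contact_force: [-12.2, 1.0, 5.1]
grip_width: 0.0856
gripper_force: 0.0
```

It met the stop at TCP x = 0.651, as predicted. I'll ease off and check how it stands.

play_rows([
  [[-1,0.02,0,0,0],[-1,0.035,0,0,0],[-1,0.05,0,0,0],[-1,0.065,0,0,0],[-1,0.08,0,0,0],[-1,0.1,0,0,0],[-1,0.15,0,0,0],[-1,0.2,0,0,0],[-1,0.2,0,0,0],[-1,0.2,0,0,0]],
])

```text
clock: 33.38
tcp_pos: [0.6139, 0.18, -0.003]
orientation: [-0.03, -3.141, 0.0]
contact_force: [0.3, -0.2, 1.2]
grip_width: 0.0851
gripper_force: 0.0
```

```bash
python3 chk.py .685 .126;python3 - <<'E'
from h import *
# upper-part fits (z>60mm) in scene and side to dodge rack occlusion
d=viewer.grab_frame("scene"); s=viewer.grab_frame("side")
UP=[(.026,.062,.026,.155),(.026,.155,.018,.16),(.018,.16,.018,.2)]
for n,v in (("scene",d),("side",s)):
    for q in viewer.trace(v,"can")[:3]:
        print(n,round(q["score"],2),np.round(q["rect"]))
m=tr(d,"can"); cut=proj(d,[.687,.126,.062])[0,1]+ 4
def c(p):
    a=sil(d,CAN,*p); R=np.arange(420)[:,None]<cut; a=a*R; b=m*R; return 1-np.minimum(a,b).sum()/np.maximum(a,b).sum()
x0=np.array([.685,.126]); q=minimize(c,x0,method="Nelder-Mead",options=dict(initial_simplex=x0+[[0,0],[.01,0],[0,.01]])); print("upper fit",q.x,q.fun)
cv2.imwrite("pics/seat1.png",cv2.resize(d["pixels"][200:320,200:330,::-1],(650,600),interpolation=cv2.INTER_CUBIC))
w=wrist(); cv2.imwrite("pics/wrist4.png",w["pixels"][:,:,::-1])
E
```

```text
33.3833 [ 0.6139  0.18   -0.003 ] [ 0.31 -0.2   1.17] [ 0.03 -0.03  0.02]
can (array([0.68340649, 0.1242328 ]), np.float64(0.09884637594223022))
tilt [0.683 0.125 0.013 0.01 ] 0.08899509906768799
rect 254 228 279 301
scene 0.79 [256. 228. 281. 303.]
scene 0.66 [208. 127. 267. 157.]
side 0.56 [294. 116. 309. 170.]
upper fit [0.68595893 0.12754795] 0.034095704555511475
```

The can stands in the bay, upright and about 3–4 mm short of the stop, because it leans while being pushed. I'll finish with an oblique nudge so that the lean component towards the stop is smaller. First I'll reposition the tool.

play_rows([
  [[-1,0.15,0,-0.015,0],[-1,0.29,0,-0.015,0],[-1,0.29,-0.1,-0.015,0.6],[-1,0.29,-0.255,-0.015,0.6],[-1,0.29,-0.255,-0.015,0.6],[-1,0.29,-0.255,-0.015,0.6],[-1,0.29,-0.255,-0.015,0.6],[-1,0.29,-0.255,-0.015,0.6],[-1,0.29,-0.255,-0.015,0.6],[-1,0.29,-0.255,-0.015,0.6],[-1,0.29,-0.255,-0.015,0.6]],
])

```text
clock: 34.7
tcp_pos: [0.5559, 0.1303, -0.0]
orientation: [1.456, 2.783, 0.0]
contact_force: [-0.6, 0.4, -1.0]
grip_width: 0.0858
gripper_force: 0.0
```

```bash
cat > up.py <<'E'
from h import *
import sys
d=viewer.grab_frame("scene"); m=tr(d,"can"); cut=proj(d,[.687,.126,.062])[0,1]+4
def c(p):
    R=np.arange(420)[:,None]<cut; a=sil(d,CAN,*p)*R; b=m*R; return 1-np.minimum(a,b).sum()/np.maximum(a,b).sum()
x0=np.array([.685,.126]); q=minimize(c,x0,method="Nelder-Mead",options=dict(initial_simplex=x0+[[0,0],[.01,0],[0,.01]])); print("upper fit",q.x,q.fun)
E
for i in 1 2 3; do python3 up.py; done; python3 chk.py .686 .126 | head -3; python3 rel.py .685 .126
```

```text
upper fit [0.68595591 0.12753485] 0.03136783838272095
upper fit [0.68594602 0.12754982] 0.03810715675354004
upper fit [0.68639941 0.12817024] 0.03383678197860718
35.0 [ 5.558e-01  1.299e-01 -1.000e-04] [1.1  0.06 0.74] [-0.01  0.04  0.02]
can (array([0.68328594, 0.12373966]), np.float64(0.1065337061882019))
tilt [0.678 0.117 0.039 0.052] 0.08303177356719971
rel tool mm [-77.1 103.8  -0. ] [[-0.572  0.82 ]
 [ 0.82   0.572]]
```

play_rows([
  [[-1,-0.05,0.08,0,0],[-1,-0.1,0.15,0,0],[-1,-0.14,0.21,0,0],[-1,-0.165,0.25,0,0],[-1,-0.178,0.266,0,0],[-1,-0.178,0.266,0,0]],
])

```text
clock: 35.6
tcp_pos: [0.6201, 0.1311, -0.0003]
orientation: [-1.454, -2.785, -0.0]
contact_force: [0.7, -0.0, 0.1]
grip_width: 0.0854
gripper_force: 0.0
```

play_rows([
  [[-1,-0.007,0.002,0,0],[-1,-0.014,0.004,0,0],[-1,-0.021,0.006,0,0],[-1,-0.028,0.008,0,0],[-1,-0.035,0.01,0,0]],
])

```text
clock: 36.02
tcp_pos: [0.6235, 0.1278, -0.0003]
orientation: [-1.45, -2.783, 0.001]
contact_force: [-7.1, 5.0, 1.8]
grip_width: 0.0855
gripper_force: 0.0
```

```bash
python3 up.py; python3 chk.py .686 .126 ; python3 rel.py .686 .126
```

```text
upper fit [0.69273275 0.12150651] 0.09995359182357788
36.1167 [ 6.234e-01  1.279e-01 -5.000e-04] [-4.79  2.61  1.69] [0.59 0.75 0.28]
can (array([0.68999533, 0.11921761]), np.float64(0.18880188465118408))
tilt [ 0.682  0.121  0.059 -0.013] 0.12777942419052124
rect 250 227 277 301
rel tool mm [-37.5  50.2  -0.2] [[-0.573  0.819]
 [ 0.819  0.573]]
```

play_rows([
  [[-1,-0.004,-0.003,0,0],[-1,-0.008,-0.006,0,0],[-1,-0.012,-0.009,0,0]],
])

```text
clock: 36.47
tcp_pos: [0.6225, 0.1257, -0.0006]
orientation: [-1.448, -2.783, 0.002]
contact_force: [-8.3, 3.8, 2.5]
grip_width: 0.0857
gripper_force: 0.0
```

play_rows([
  [[-1,-0.004,-0.003,0,0],[-1,-0.008,-0.006,0,0],[-1,-0.012,-0.009,0,0]],
])

```text
clock: 36.72
tcp_pos: [0.6212, 0.1229, -0.001]
orientation: [-1.446, -2.782, 0.003]
contact_force: [-9.9, 6.6, 1.4]
grip_width: 0.0856
gripper_force: 0.0
```

```bash
python3 up.py; python3 chk.py .686 .126
```

```text
upper fit [0.6924194  0.11960133] 0.06439977884292603
36.8167 [ 0.6211  0.1227 -0.001 ] [-10.36   4.28   2.44] [0.81 1.47 0.41]
can (array([0.68809613, 0.11629125]), np.float64(0.17592859268188477))
tilt [ 0.683  0.121  0.05  -0.031] 0.11977517604827881
rect 250 226 277 300
```

play_rows([
  [[-1,0.01,0,0,0],[-1,0.02,-0.005,0,0],[-1,0.03,-0.02,0,0],[-1,0.04,-0.04,0,0],[-1,0.06,-0.08,0,0],[-1,0.1,-0.15,0,0],[-1,0.15,-0.22,0,0],[-1,0.18,-0.27,0,0],[-1,0.18,-0.27,0,0],[-1,0.18,-0.27,0,0]],
])

```text
clock: 37.75
tcp_pos: [0.5602, 0.1188, 0.0002]
orientation: [1.454, 2.784, 0.0]
contact_force: [0.9, 0.7, 0.5]
grip_width: 0.0854
gripper_force: 0.0
```

```bash
python3 up.py;python3 up.py; python3 chk.py .686 .126
```

```text
upper fit [0.68786348 0.12580963] 0.06959879398345947
upper fit [0.68631424 0.12574291] 0.06890201568603516
37.95 [5.614e-01 1.192e-01 1.000e-04] [0.12 0.3  0.27] [-0.02 -0.   -0.05]
can (array([0.68543203, 0.12197543]), np.float64(0.1167595386505127))
tilt [0.683 0.118 0.021 0.032] 0.10205435752868652
rect 254 227 277 300
```

play_rows([
  [[-1,0,0,-0.2,0],[-1,0,0,-0.4,0],[-1,0,0,-0.6,0],[-1,0,0,-0.8,0],[-1,0,0,-1,0],[-1,0,0,-1,0],[-1,0,0,-1,0]],
])

```text
clock: 38.63
tcp_pos: [0.5623, 0.1197, 0.2028]
orientation: [1.452, 2.781, 0.007]
contact_force: [0.3, 0.8, -0.4]
grip_width: 0.0853
gripper_force: 0.0
```

play_rows([
  [[-1,0,0,-0.15,0],[-1,-0.15,0.08,-0.15,0.39],[-1,-0.3,0.16,-0.15,0.39],[-1,-0.45,0.24,-0.15,0.39],[-1,-0.6,0.32,-0.15,0.39],[-1,-0.756,0.392,-0.15,0.39],[-1,-0.756,0.392,-0.15,0.39],[-1,-0.756,0.392,-0.15,0.39],[-1,-0.756,0.392,-0.15,0.39]],
])

```text
clock: 39.38
tcp_pos: [0.7101, 0.0403, 0.2277]
orientation: [-2.224, -2.216, 0.004]
contact_force: [-0.5, 0.3, 0.3]
grip_width: 0.0854
gripper_force: 0.0
```

Run:
```python
from h import *
w=wrist(); print(get_obs()["tcp_pos"],np.linalg.inv(w["world_to_cam"])[:3,3])
P=lambda *a: np.round(proj(w,list(a))[0])
print("stop top edge exp",P(.715,.09,.055),P(.715,.17,.055),"can front bottom-ish @155",P(.715,.126,.155),"rear",P(.663,.126,.155))
u,v=P(.70,.13,.1).astype(int)
p=w["pixels"][max(0,v-75):v+75,max(0,u-100):u+100,::-1]; print("crop origin",max(0,u-100),max(0,v-75),p.shape)
cv2.imwrite("pics/top.png",cv2.resize(p,None,fx=4,fy=4,interpolation=cv2.INTER_CUBIC))
```

```text
[0.70994563 0.04094074 0.22835772] [0.71053058 0.10973498 0.37052819]
stop top edge exp [286. 137.] [286.  51.] can front bottom-ish @155 [288.  92.] rear [211.  92.]
crop origin 169 17 (150, 200, 3)
```

View pics/top.png

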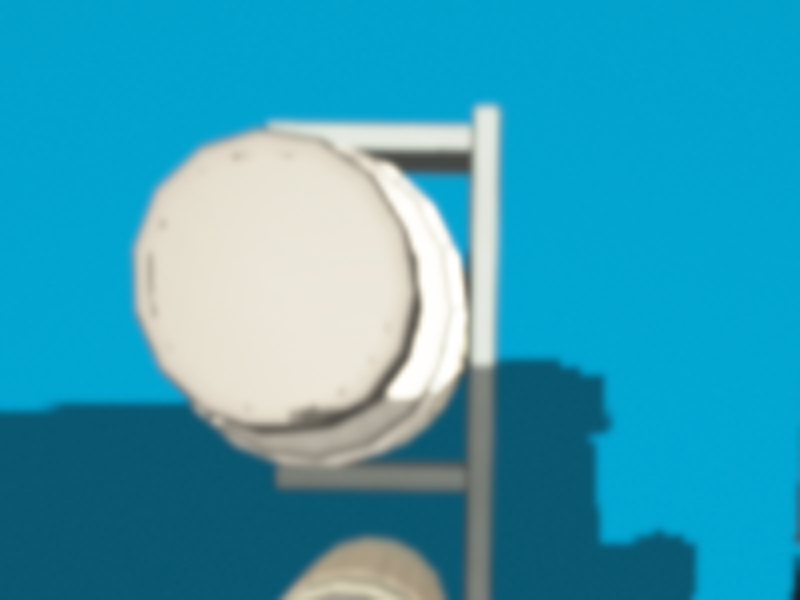

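The top view shows the can upright in the bay, clear of both dividers. Its front edge is at column ~466 and the stop's edge at ~470, which makes the remaining gap about 2 mm, within measuring error. The gripper is clear, so I'm handing in.

```bash
python3 -c "
from h import *
print(get_obs()['clock'], r.hand_in())"
```

```text
the job is handed in; nothing more can be done
39.4333 None
```

I pushed the can into the free left bay and handed in at 39.4 s. It stands upright and clear of both dividers, but I measured a gap of about 2 mm (±2 mm) to the back stop, so I can't confirm it is touching. It leaned about 4–5° while being pushed and once reached about 17° before settling back. I saw no contact with anything else but did not re-measure the other objects.

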